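Press a charger cover home with a bench locking clamp

TASK

Slide the grey charger dock along the worktop, without lifting it, under the open jaw of the bench locking clamp, until its end touches the clamp's stop block, square and centred. Squeeze the clamp's blue upper handle down over centre until it locks by itself and presses the dock's cover fully down; take the hand off it, and then pull up the red release lever so that the clamp springs fully open again. Leave the dock where it is, and do not knock over or push away the bottle, the handset or the bowl.

Things in the scene. Friction and masses are not known exactly. Their poses are not given: they have to be found in the camera images.
- clamp: Bench locking clamp (locking pliers bolted to the worktop), fixed, 330 mm long, 70 mm wide. Origin on the worktop near its stop block; z up; x along the clamp: jaw to +x, handles and red release tab to -x. Open, the jaw reaches x = +100 mm over bare worktop: arm tip 132 mm high, round rubber pad's lowest edge 66 mm. Lower handle (50-70 mm high, to x = -165 mm) and 6 mm base plate are fixed.
- dock_home (a point): Point on the worktop, fixed to the clamp at x = +85 mm, y = 0, z = 0 of it and with its axes. The dock's origin lies here when the dock is home; the dock's x axis is then along the clamp's x axis.
- dock: Grey charger dock, a loose box 120 mm long (x), 60 mm wide (y), 42 mm high, 0.3 to 0.5 kg, with a blue cover (116 x 56 x 12 mm) on top. Origin at the centre of its underside, z up. It starts beyond the jaw on the clamp's +x side, its x axis roughly along the clamp's.
- cover (a joint): How far the dock's blue cover is pressed down, m: 0 at the start (cover stands 6 mm proud, its top 60 mm above the worktop), 0.006 fully down (top at 54 mm). It slides stiffly (8 N) and stays where it is left.
- handle (a joint): Angle of the clamp's upper handle about handle_axis, rad: 0 fully open (slopes up 0.70 rad towards its tail), 0.70 locked (level). Pressing the tail down closes the jaw. Dead centre is 0.56: let go before it and it springs open; past it, it goes to 0.70 and stays. Needs about 10 N at press_spot.
- press_spot (a point): Middle of the blue grip on top of the upper handle, the place to press: 85 mm behind handle_axis and 11 mm above the handle's centre line, turning with the handle. The grip is 28 mm wide and 78 mm long. Open it is about 185 mm above the worktop, locked 133 mm.
- release (a joint): Angle of the red-tabbed release lever relative to the upper handle, rad: 0 at rest, 0.60 fully pulled (tail up). Light spring return. It hinges below the handle, 98 mm from handle_axis. With the clamp locked, pulling its tail up 30 to 50 mm (0.2 to 0.45 rad, about 5 N) pries the handle back over centre; the clamp then springs open, tab and all rising to about 0.24 m.
- fin_grip (a point): On the red upright tab at the tail of the release lever: 34 mm long (along the clamp), 34 mm high, 12 mm thick (across the clamp), swivelling on a pin 20 mm below this point. The point is on its mid-plane, 10 mm below its top edge; locked, it is 177 mm behind handle_axis, 127 mm above the worktop. Sides and back are free: pinch it across its thickness from above.
- spray: Bystander: white bottle, 54 mm across, 150 mm tall, upright. Origin at the centre of its underside.
- handset: Bystander: black handset 140 x 50 x 22 mm lying flat. Origin at the centre of its underside.
- jar: Bystander: small green bowl 90 mm across, 50 mm high. Origin at the centre of its underside.
- stop_face (a point): Point on the flat +x face of the clamp's steel stop block (60 mm wide, 53 mm high), 25 mm from the clamp's origin, 30 mm above the worktop. The dock's near end touches this face when home.
- handle_axis (a point): Fixed point on the upper handle's hinge axis (parallel to the clamp's y): x = -36 mm, z = 122 mm of the clamp.
Mind the look-alikes: they are no part of the job. Several things have the shape of the dock; the one meant has the colours described above.

How it is judged:
By the outcome, as a careful person would: the job done as asked, in the order asked, and still so for the second after the job is handed in, with the robot touching nothing.
It also fails if it takes over 69 s, if anything falls off the work surface, if the arm or the gripper's body presses on something with over 40 N, if the wrist force passes 120 N, or if a joint passes its speed limit or range.

ROBOT

A 6-joint arm with a two-finger parallel gripper is mounted at the origin on the work surface. World frame = base frame: x ahead of the robot, y to its left, z up, the work surface at z = 0. Lengths are in mm, angles in rad, forces in N, time in s.
With the tool pointing down it reaches from about 350 to 775 mm from the base axis. Payload 7.3 kg.
Tool frame: the origin (TCP) lies at the very end of the fingers, on their centre line; the grasp point (between the pads) lies 19 mm behind it; z points along the fingers, y is the line along which they close (so a half turn about z gives the same grasp; the last joint's range is limited). The gripper opens to 92 mm and grips with 3 to 60 N. Pads are 19 mm wide; open, the fingers measure 130 mm over their backs; the gripper's body (75 mm by 190 mm) begins 47 mm behind the grasp point.
Start: joints at [1.143, 0.342, 1.524, -0, 1.275, -0.146], TCP at [145.979, 504.316, 226.741] pointing down, gripper open.
Joint ranges: [-2.53, 2.53], [-0.77, 2.02], [0.04, 2.7], [-1, 4.14], [0.28, 2.66], [-3.11, 3.11]. Speed limits (rad/s): [2.57, 2.57, 3.14, 3.14, 3.14, 3.14].

INTERFACE

Orientations are given as [roll, pitch, yaw] about the fixed x, y, z axes, in that order (R = Rz(yaw) Ry(pitch) Rx(roll)).
In Python, from plant import bot gives the robot as it stands.
- The arm moves only by the tool apply_moves, never from a script. Its argument "motion" is text: rows parted by semicolons, each of 4 numbers parted by spaces: the shift along the tool's x, y, z in m, then the turn about the tool's z in degrees. A call has 1 to 8 rows; each row shifts and turns the commanded pose from where the row before left it, along the tool's axes as they then stand; what a row does not reach is not made up. A row lasts 1/8 s, in which the tool goes at most 62.5 mm and 10.7 degrees, less where a joint would pass 70% of its speed; a pose out of reach is approached as far as the arm can. A call with a gripper value outside its range is refused whole. "fingers" is the opening, from -1 (shut) to 1 (fully open), set as the call begins (left out, the last holds). The fingers move at their own pace and stop on an object; the grip force is fixed at half the most. Time passes only in rows, so rows that do not move let the fingers close. It gives the time, the measured TCP pose, the force, the opening and the grip force at its end, in the units of the state.
- bot.get_obs(): the state, without advancing time (a new reading comes with each control period).
- bot.capture(name): name is "scene" or "side" or "wrist"; returns a dict with "img" (384x512x3 uint8, blue, green, red), "range_z" (384x512 float32, mm along the optical axis (not along the pixel's ray), 0 where there is no reading), "fx", "fy", "cx", "cy" (pixels), "D" ([k1, k2, p1, p2, k3] as OpenCV has them; the pictures are not rectified), "world_from_camera" (4x4, takes a point from camera to world coordinates); the wrist camera has in their place "mount" (4x4, takes a point from camera to tool coordinates, whose origin is the TCP and whose axes are the flange's). Camera axes: x right, y down, z forward; pixel columns grow to the right and rows downward; lengths in mm; the calibration is good to about 2 mm. A picture is of the moment at which its call begins: read the wrist's pose just before it.
- bot.close_job(): hands the job in; it is judged then, once.
Trained networks look in a picture, given as the dict that the camera call returned (one of the last four; its "shot" number tells which), for a name from the list of things; names that differ only in an ending like _2 or _b are one class to them, and where a whole thing is asked for, a point or a joint stands for the part that bears it (a point fixed in the world has none). Each returns a list of dicts, best first, with "p" (0 to 1); they miss things now and then, are a little off and sometimes report something else, mostly with a low value. They report only what shows in the picture. A call takes as long as a camera call. They do not tell look-alikes from the thing itself.
- bot.cut_out(picture, thing): "pixels" (384x512 bool, what is visible of it) and "point" ([column, row] in pixels, amid what is visible of it).
The state is a dict: "time": time; "joint_positions": joint angles; "dq": joint speeds; "tau": joint torques, N m; "tool_pos": TCP position; "tcp_rot": TCP orientation; "contact_force": force on the tool from outside, world axes, zero at the start; "moment": the same for the moment, N m; "grip_width": finger opening in mm; "finger_force": force on a finger pad.
Only numpy, scipy, OpenCV 4.12 (cv2) and the standard library are available. Lean on these libraries where they do the work, as an engineer would, in place of code of your own. Each camera call takes 0.05 s, during which the arm holds its last target. There are 200 camera calls.

## Working session

There is one attempt and no reset: what is moved stays moved. The work goes in short steps, Python scripts to look and compute and a tool call to move; the robot and the scene stay as the last step left them, time stands still between calls to the robot, and variables do not carry over. Pictures are saved under pics/ and viewed, at most 10 in all, crops included, and the job is handed in when it is done.

Besides the shell and the picture viewer there is one more tool, called after "Request:" by a JSON object that holds its "api" and its "payload". apply_moves: Moves the arm, as the interface text tells. Its arguments: {"type":"object","properties":{"motion":{"type":"string"},"fingers":{"type":"number"}},"required":["motion"]}

```bash
mkdir -p pics; cat > h.py <<'E'
import numpy as np, cv2
from plant import bot
from scipy.spatial.transform import Rotation as R
def pts(c,mask=None,T=None):
    z=c["range_z"]; m=(z>0) if mask is None else (mask&(z>0))
    v,u=np.nonzero(m)
    K=np.array([[c["fx"],0,c["cx"]],[0,c["fy"],c["cy"]],[0,0,1.]])
    n=cv2.undistortPoints(np.c_[u,v].astype(float)[:,None],K,np.array(c["D"],float))[:,0]
    d=z[v,u][:,None]; p=np.c_[n*d,d]
    T=c.get("world_from_camera") if T is None else T
    T=np.array(T); return p@T[:3,:3].T+T[:3,3], np.c_[u,v]
E
python3 - <<'E'
from h import *
o=bot.get_obs(); print(o)
ims=[]
for n in("scene","side"):
    c=bot.capture(n); cv2.imwrite(f"pics/{n}0.png",c["img"])
    for t in("clamp","dock","handle","release","spray","handset","jar","stop_face"):
        for r in bot.cut_out(c,t)[:4]:
            p,uv=pts(c,r["pixels"])
            if len(p): print(n,t,round(r["p"],2),np.round(r["point"]),len(p),np.median(p,0).round(),np.percentile(p,2,0).round(),np.percentile(p,98,0).round())
E
```

```text
{'time': 0.0, 'joint_positions': array([ 1.14297093e+00,  3.42690360e-01,  1.52503734e+00,  1.72706241e-06,
        1.27539575e+00, -1.46002471e-01]), 'dq': array([-0.00102605,  0.00175472,  0.00109477, -0.00053266,  0.00155977,
       -0.00109195]), 'tau': array([ 2.17047855e-04, -4.31227076e+01, -2.44225448e+01,  7.19799497e-02,
        5.55974082e-02, -1.50286869e-04]), 'tool_pos': array([145.81105742, 503.91199896, 226.05466825]), 'tcp_rot': array([-3.14007838e+00, -2.24341061e-04,  2.85976905e+00]), 'contact_force': array([-0.3295778 , -0.30209941,  0.48842201]), 'moment': array([ 0.00293535, -0.00618203,  0.0010518 ]), 'finger_force': 0.0, 'grip_width': 91.76850867794609}
scene clamp 0.56 [263. 215.] 4395 [516. -65.  75.] [ 468. -200.    2.] [557.  68. 238.]
scene dock 0.96 [369. 232.] 1371 [442. 177.  59.] [365. 132.   5.] [478. 218.  63.]
scene dock 0.81 [346. 274.] 2002 [589. 168.  59.] [542. 108.   3.] [606. 224.  63.]
scene handle 0.87 [247. 163.] 1001 [ 501. -121.  188.] [ 199. -335.    0.] [522. -44. 252.]
scene release 0.68 [226. 137.] 239 [ 488. -177.  234.] [ 181. -36
[... 839 characters left out ...]
90. 184.] 828 [ 502. -118.  180.] [ 476. -438.   -0.] [575. -38. 250.]
side release 0.44 [307. 152.] 146 [ 482. -175.  237.] [ 474. -499.    3.] [ 565. -162.  256.]
side release 0.38 [306. 151.] 112 [ 480. -176.  241.] [ 473. -503.    5.] [ 536. -162.  257.]
side spray 0.95 [186. 227.] 811 [746.  19.  83.] [728.  -9.   5.] [775.  32. 152.]
side handset 0.95 [329. 178.] 595 [ 442. -367.   22.] [ 378. -406.    3.] [ 510. -344.   27.]
side jar 0.67 [212. 202.] 603 [ 746. -147.   35.] [ 699. -171.    5.] [780. -88.  53.]
side jar 0.36 [294. 178.] 700 [ 498. -117.  190.] [ 475. -354.    1.] [555. -43. 252.]
side stop_face 0.62 [283. 226.] 3102 [501. -52.  84.] [ 458. -195.    5.] [549.  70. 239.]
```

```bash
python3 - <<'E'
import cv2,numpy as np
a=cv2.imread("pics/scene0.png");b=cv2.imread("pics/side0.png")
x=cv2.resize(a[110:340,150:420],None,fx=1.48,fy=1.48)
y=cv2.resize(b[110:340,150:420],None,fx=1.48,fy=1.48)
cv2.imwrite("pics/both0.png",np.hstack([x,y]))
E
```

```text
(no output)
```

View pics/both0.png

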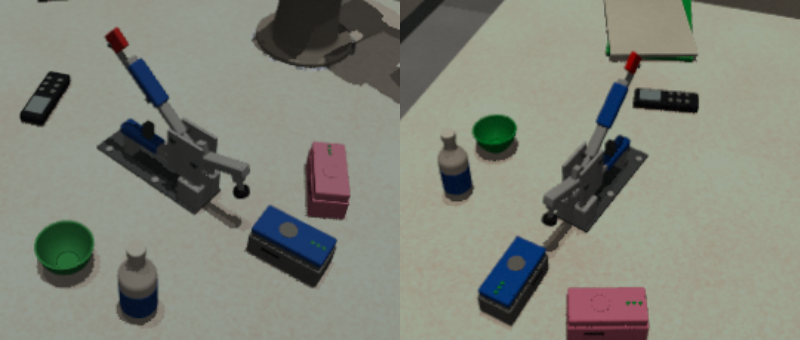

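The blue-covered, grey-bodied dock is at scene crop (290,240), full-frame ~(346,274). The pink one at full-frame (369,232) is the look-alike. The blue one fits the description. Next I'll fit the dock and clamp poses and take the confirming crop.

```bash
python3 - <<'E'
from h import *
P=[];D=[];S=[]
for n in("scene","side"):
    c=bot.capture(n)
    if n=="scene": cv2.imwrite("pics/dockcrop.png",cv2.resize(c["img"][200:310,290:410],None,fx=5,fy=5))
    p,uv=pts(c); col=c["img"][uv[:,1],uv[:,0]].astype(int)
    blue=(col[:,0]>col[:,2]+40)
    def box(m,t):
        q=p[m].astype(np.float32)
        r=cv2.minAreaRect(q[:,:2]); print(n,t,m.sum(),np.round(r[0],1),np.round(r[1],1),round(r[2],1),q.mean(0).round(1))
    x,y,z=p.T
    box(blue&(x>520)&(x<630)&(y>90)&(y<240)&(z>56)&(z<65),"cover")
    box((x>430)&(x<580)&(y>-240)&(y<80)&(z>4)&(z<9),"plate")
    box(blue&(x>400)&(x<600)&(y>-200)&(y<-30)&(z>140),"grip")
    g=p[blue&(x>400)&(x<600)&(y>-200)&(y<-30)&(z>140)]
    e=p[(x>480)&(x<600)&(y>-30)&(y<90)&(z>118)&(z<160)]
    for nm,q in(("grip",g),("arm",e)):
        w,V=np.linalg.eigh(np.cov(q.T)); print(nm,len(q),q.mean(0).round(1),V[:,2].round(3),np.degrees(np.arctan2(V[1,2],V[0,2])).round(1),q.min(0).round(),q.max(0).round())
    s=p[(x>530)&(x<600)&(y>75)&(y<110)]; print("gap pts z",np.percentile(s[:,2],[5,50,95]).round(1))
    rd=(col[:,2]>col[:,0]+60)&(col[:,2]>col[:,1]+60)&(y<-100)&(z>150); print("red",p[rd].mean(0).round(1),p[rd].min(0).round(),p[rd].max(0).round())
    np.save(f"{n}.npy",np.c_[p,col])
E
```

```text
Traceback (most recent call last):
cv2.error: OpenCV(4.12.0) /io/opencv/modules/imgproc/src/convhull.cpp:143: error: (-215:Assertion failed) total >= 0 && (depth == CV_32F || depth == CV_32S) in function 'convexHull'
```

View pics/dockcrop.png

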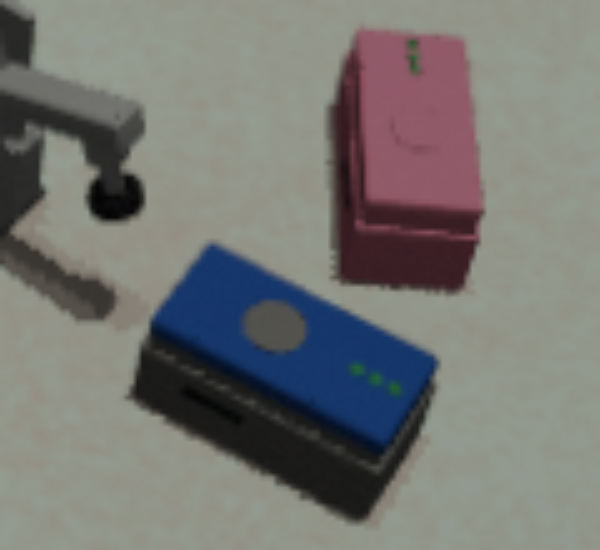

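The crop confirms it: blue cover on a grey body at crop (290,350), with the pink look-alike at the upper right (410,160). The dark bar at (60,285) is the jaw's shadow.

```bash
python3 - <<'E'
from h import *
for n in("scene","side"):
    c=bot.capture(n)
    p,uv=pts(c); col=c["img"][uv[:,1],uv[:,0]].astype(int)
    blue=(col[:,0]>col[:,2]+40)
    def box(m,t):
        q=np.ascontiguousarray(p[m][:,:2],dtype=np.float32)
        if len(q)<5: print(n,t,"few",len(q)); return
        r=cv2.minAreaRect(q); print(n,t,len(q),np.round(r[0],1),np.round(r[1],1),round(r[2],1),p[m].mean(0).round(1))
    x,y,z=p.T
    box(blue&(x>520)&(x<630)&(y>90)&(y<240)&(z>54)&(z<68),"cover")
    box((x>430)&(x<580)&(y>-240)&(y<80)&(z>4.5)&(z<9),"plate")
    gm=blue&(x>400)&(x<600)&(y>-200)&(y<-30)&(z>140)
    em=(x>480)&(x<600)&(y>-30)&(y<90)&(z>118)&(z<160)
    for nm,q in(("grip",p[gm]),("arm",p[em])):
        if len(q)<5: print(nm,len(q)); continue
        w,V=np.linalg.eigh(np.cov(q.T)); print(nm,len(q),q.mean(0).round(1),V[:,2].round(3),np.degrees(np.arctan2(V[1,2],V[0,2])).round(1),q.min(0).round(),q.max(0).round())
    s=p[(x>530)&(x<600)&(y>75)&(y<110)]; print("gap pts z",np.percentile(s[:,2],[5,50,95]).round(1))
    rd=(col[:,2]>col[:,0]+40)&(col[:,2]>col[:,1]+40)&(y<-100)&(z>150); print("red",rd.sum(),p[rd].mean(0).round(1),p[rd].min(0).round(),p[rd].max(0).round())
    np.save(f"{n}.npy",np.c_[p,col])
E
```

```text
scene cover 960 [570.  165.8] [114.4  55.6] 82.5 [572.4 168.1  60.8]
scene plate 878 [531.7 -75.8] [315.4 105.5] 79.9 [ 512.1 -116.7    6.7]
grip 325 [ 501.8 -113.7  192.1] [-0.17  -0.747  0.643] -102.8 [ 483. -145.  167.] [520. -83. 217.]
arm 430 [534.   17.1 127.1] [-0.288 -0.957  0.04 ] -106.7 [501. -30. 118.] [556.  75. 138.]
gap pts z [-0.7  2.1 80.2]
red 134 [ 487.7 -176.3  242.2] [ 480. -198.  221.] [ 495. -159.  258.]
side cover 938 [567.8 165.2] [116.4  54.6] 82.8 [567.  170.   60.6]
side plate 548 [506.6 -81.4] [307.1 148.8] 89.3 [ 482.4 -110.4    6.9]
grip 306 [ 496.7 -112.8  191.4] [-0.188 -0.746  0.639] -104.1 [ 479. -143.  166.] [516. -82. 217.]
arm 343 [530.5  19.7 127.5] [-0.262 -0.964  0.037] -105.2 [500. -30. 118.] [555.  74. 139.]
gap pts z [-0.2 58.8 85.9]
red 99 [ 481.3 -174.6  242.2] [ 473. -197.  217.] [ 491. -159.  259.]
```

```bash
cat >> h.py <<'E'
def plan(tx,ty,tz,yaw,start=None,n=None,step=60,deg=10):
    """rows to world target (mm, deg yaw), tool pointing down"""
    if start is None:
        o=bot.get_obs(); start=[*o["tool_pos"],np.degrees(o["tcp_rot"][2])]
    s=np.array(start,float); d=np.array([tx,ty,tz])-s[:3]; dy=(yaw-s[3]+180)%360-180
    n=n or max(1,int(np.ceil(max(np.linalg.norm(d)/step,abs(dy)/deg))))
    rows=[]
    for i in range(n):
        a=np.radians(s[3]+dy*i/n); w=d/n
        rows.append("%.4f %.4f %.4f %.2f"%((w[0]*np.cos(a)+w[1]*np.sin(a))/1e3,(w[0]*np.sin(a)-w[1]*np.cos(a))/1e3,-w[2]/1e3,-dy/n))
    for i in range(0,n,8): print("; ".join(rows[i:i+8]))
def wristT(c):
    o=bot.get_obs(); T=np.eye(4); T[:3,:3]=R.from_euler("xyz",o["tcp_rot"]).as_matrix(); T[:3,3]=o["tool_pos"]
    return T@np.array(c["mount"])
E
python3 - <<'E'
from h import *
print(np.round(bot.capture("wrist")["mount"],2))
plan(560,170,340,82.6)
E
```

```text
[[  -0.     -0.97   -0.25   67.34]
 [   1.     -0.      0.     -0.17]
 [  -0.     -0.25    0.97 -158.36]
 [   0.      0.      0.      1.  ]]
-0.0491 -0.0206 -0.0113 8.13; -0.0515 -0.0135 -0.0113 8.13; -0.0529 -0.0060 -0.0113 8.13; -0.0532 0.0015 -0.0113 8.13; -0.0524 0.0090 -0.0113 8.13; -0.0507 0.0163 -0.0113 8.13; -0.0478 0.0233 -0.0113 8.13; -0.0441 0.0298 -0.0113 8.13
-0.0394 0.0358 -0.0113 8.13; -0.0340 0.0410 -0.0113 8.13
```

Request:
{"api": "apply_moves", "payload": {"motion": "-0.049 -0.021 -0.011 8.1; -0.0515 -0.0135 -0.011 8.1; -0.053 -0.006 -0.011 8.1; -0.053 0.0015 -0.011 8.1; -0.0525 0.009 -0.011 8.1; -0.0505 0.0165 -0.011 8.1; -0.048 0.0235 -0.011 8.1; -0.044 0.030 -0.011 8.1", "fingers": 1}}

```text
time: 2.1
tool_pos: [479.1, 236.0, 315.2]
tcp_rot: [3.141, -0.0, 1.724]
contact_force: [0.1, 1.4, 0.5]
grip_width: 92.0
finger_force: 0.0
```

Request:
{"api": "apply_moves", "payload": {"motion": "-0.0395 0.036 -0.011 8.1; -0.034 0.041 -0.011 8.1; 0 0 0 0; 0 0 0 0"}}

```text
time: 2.6
tool_pos: [560.8, 170.8, 336.3]
tcp_rot: [-3.14, -0.0, 1.447]
contact_force: [-0.1, 0.1, 0.4]
grip_width: 91.7
finger_force: 0.0
```

```bash
python3 - <<'E'
from h import *
o=bot.get_obs(); print(o["tool_pos"],np.degrees(o["tcp_rot"]))
c=bot.capture("wrist"); T=wristT(c); cv2.imwrite("pics/w1.png",c["img"])
p,uv=pts(c,None,T); col=c["img"][uv[:,1],uv[:,0]].astype(int); x,y,z=p.T
np.save("w1.npy",np.c_[p,col])
def box(m,t):
    q=np.ascontiguousarray(p[m][:,:2],dtype=np.float32)
    if len(q)<5: print(t,"few"); return
    r=cv2.minAreaRect(q); print(t,len(q),np.round(r[0],1),np.round(r[1],1),round(r[2],1),p[m].mean(0).round(1))
blue=(col[:,0]>col[:,2]+40)
box(blue&(y>90)&(z>54)&(z<68)&(x>500),"cover")
box((x>430)&(x<600)&(y>-240)&(y<90)&(z>120)&(z<145),"arm")
box((x>430)&(x<600)&(y>-240)&(y<40)&(z>4)&(z<9),"plate")
box((x>480)&(x<600)&(y>-40)&(y<90)&(z>48)&(z<58),"stop")
print("floor z",np.median(z[(z<10)&(y>80)]))
E
```

```text
[560.81880254 170.81482739 336.27684051] [-1.79933934e+02 -1.05893649e-02  8.28944019e+01]
cover 2493 [569.8 166.2] [112.7  52.7] 82.4 [569.6 169.2  60.4]
arm 289 [531.4  30.7] [90.8 38.8] 82.2 [530.4  18.5 128.5]
plate 203 [509.6 -74. ] [64.1 69.7] 77.9 [491.1 -76.5   6.3]
stop 103 [522.  -20.7] [19.4 59.8] 79.6 [517.8 -19.8  53. ]
floor z 0.5827313702355355
```

View pics/w1.png

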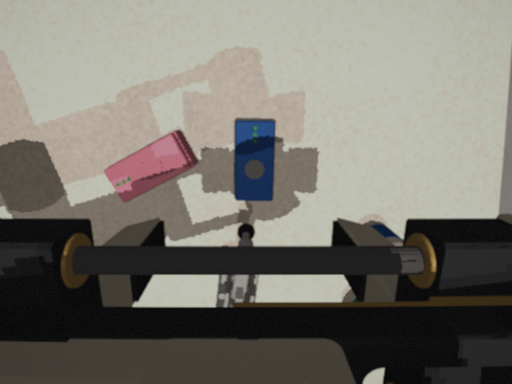

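The wrist view shows the dock at (255,160), straight under the tool, with the jaw at (245,235) and pink at (150,165). I'll refine the clamp axis from the merged clouds.

```bash
python3 - <<'E'
import numpy as np
A=[np.load(f) for f in("scene.npy","side.npy","w1.npy")]
for sel,name,(z0,z1) in((A,"plate",(4.5,8.5)),(A[:1],"plate-scene",(4.5,8.5)),(A[1:2],"plate-side",(4.5,8.5)),(A,"stop",(49,56)),(A,"arm",(100,136))):
    p=np.vstack(sel); m=(p[:,0]>440)&(p[:,0]<590)&(p[:,1]>-240)&(p[:,1]<(-20 if "plate" in name else 90))&(p[:,2]>z0)&(p[:,2]<z1)
    if name=="arm": m&=p[:,1]>-20
    q=p[m][:,:2]; best=[]
    for d in np.arange(70,86,.5):
        a=np.radians(d); u=np.array([np.cos(a),np.sin(a)]); n=np.array([-u[1],u[0]])
        s=q@n; lo,hi=np.percentile(s,[3,97]); best.append((hi-lo,d,lo,hi,*np.percentile(q@u,[2,98])))
    b=min(best); a=np.radians(b[1]); n=np.array([-np.sin(a),np.cos(a)]); u=np.array([np.cos(a),np.sin(a)])
    y0=(b[2]+b[3])/2
    # midline position evaluated at world y=0 
    print(name,len(q),np.round(b,1),"x of midline at y=-100,0,60:",[round((y0-yy*n[1])/n[0],1) for yy in(-100,0,60)])
# tip / tail along axis 76.3
a=np.radians(76.5);u=np.array([np.cos(a),np.sin(a)]);n=np.array([-u[1],u[0]])
for nm,f in zip("scene side w".split(),A):
    s=f[:,:2]@u; t=(f[:,:2]-[526,0])@n; z=f[:,2]
    near=(abs(t)<30)
    k=near&(z>115)&(z<140)&(s>100)&(s<240); k2=near&(z>40)&(z<56)&(s>70)&(s<160)
    print(nm,"arm tip s",np.percentile(s[k],[95,98]).round(1),"stop max s",np.percentile(s[k2],[2,50,98]).round(1), "t stop",np.percentile(t[k2],[2,98]).round(1))
    k=near&(z>70)&(z<90)&(s>180)&(s<250); 
    if k.sum()>3: print("  pad",k.sum(),f[k,:3].mean(0).round(1))
E
```

```text
plate 1419 [  68.7   76.5 -547.5 -478.8  -93.8   86.1] x of midline at y=-100,0,60: [np.float64(503.7), np.float64(527.7), np.float64(542.1)]
plate-scene 788 [  53.6   74.  -548.1 -494.5  -70.5  117. ] x of midline at y=-100,0,60: [np.float64(513.6), np.float64(542.3), np.float64(559.5)]
plate-side 435 [  41.6   76.5 -518.7 -477.2  -95.6   78.4] x of midline at y=-100,0,60: [np.float64(488.1), np.float64(512.1), np.float64(526.5)]
stop 478 [  58.7   78.  -545.4 -486.7  -25.5  120.1] x of midline at y=-100,0,60: [np.float64(506.3), np.float64(527.5), np.float64(540.3)]
arm 1804 [  39.9   71.  -519.6 -479.7  153.5  246.9] x of midline at y=-100,0,60: [np.float64(494.0), np.float64(528.4), np.float64(549.1)]
scene arm tip s [196.3 198.6] stop max s [ 80.8 127.2 133.8] t stop [-29.7  24.9]
  pad 89 [549.8  70.6  81.8]
side arm tip s [195.9 196.9] stop max s [ 90.3 122.4 133.8] t stop [-20.3  28.2]
  pad 75 [543.2  72.1  83. ]
w arm tip s [198.7 199.3] stop max s [ 91.1 101.3 111.5] t stop [-29.7  28.7]
  pad 214 [545.   72.9  82.7]
```

```bash
python3 - <<'E'
from h import *
plan(571.8,181,12,82.4,step=55)
E
```

```text
0.0018 0.0017 0.0541 0.09; 0.0018 0.0017 0.0541 0.09; 0.0018 0.0017 0.0541 0.09; 0.0018 0.0017 0.0541 0.09; 0.0018 0.0017 0.0541 0.09; 0.0018 0.0017 0.0541 0.09
```

Request:
{"api": "apply_moves", "payload": {"motion": "0.0036 0.0034 0.052 0.5; 0.0036 0.0034 0.052 0; 0.0036 0.0034 0.052 0; 0 0 0.052 0; 0 0 0.052 0; 0 0 0.04 0; 0 0 0.022 0; 0 0 0 0"}}

```text
time: 3.65
tool_pos: [570.6, 181.0, 13.4]
tcp_rot: [-3.138, 0.001, 1.44]
contact_force: [0.7, -0.2, 0.7]
grip_width: 91.6
finger_force: 0.0
```

Request:
{"api": "apply_moves", "payload": {"motion": "0 0 0 0; 0 0 0 0; 0 0 0 0; 0 0 0 0; 0 0 0 0; 0 0 0 0", "fingers": -1}}

```text
time: 4.4
tool_pos: [572.2, 180.2, 15.4]
tcp_rot: [-3.141, -0.0, 1.437]
contact_force: [-4.3, 2.0, 6.5]
grip_width: 59.7
finger_force: 30.0
```

```bash
python3 - <<'E'
from h import *
plan(557.1,125.2,15.4,76.7,n=6)
E
```

```text
-0.0094 -0.0013 -0.0000 0.94; -0.0094 -0.0011 -0.0000 0.94; -0.0095 -0.0010 -0.0000 0.94; -0.0095 -0.0008 -0.0000 0.94; -0.0095 -0.0006 -0.0000 0.94; -0.0095 -0.0005 -0.0000 0.94
```

Request:
{"api": "apply_moves", "payload": {"motion": "-0.0095 -0.0013 0 0.95; -0.0095 -0.0011 0 0.95; -0.0095 -0.001 0 0.95; -0.0095 -0.0008 0 0.95; -0.0095 -0.0006 0 0.95; -0.0095 -0.0005 0 0.95; 0 0 0 0; 0 0 0 0"}}

```text
time: 5.4
tool_pos: [558.3, 123.7, 15.4]
tcp_rot: [3.14, 0.001, 1.337]
contact_force: [0.5, -2.2, 6.1]
grip_width: 60.1
finger_force: 30.0
```

```bash
python3 - <<'E'
from h import *
o=bot.get_obs(); print(o["tool_pos"],np.degrees(o["tcp_rot"])[2],o["contact_force"])
for n in("scene","side"):
    c=bot.capture(n); cv2.imwrite(f"pics/{n}1.png",c["img"])
a=cv2.imread("pics/scene1.png");b=cv2.imread("pics/side1.png")
cv2.imwrite("pics/both1.png",np.hstack([cv2.resize(a[140:320,190:390],(400,360)),cv2.resize(b[140:340,190:390],(360,360))]))
E
```

```text
[558.34308619 123.68012793  15.41491153] 76.62291538583884 [ 0.50373097 -2.23680603  6.12943679]
```

View pics/both1.png

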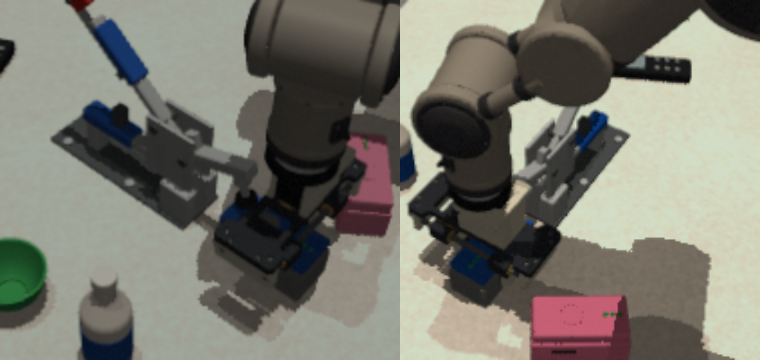

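Request:
{"api": "apply_moves", "payload": {"motion": "0 0 0 0; 0 0 0 0; 0 0 0 0; 0 0 -0.02 0; 0 0 -0.05 0; 0 0 -0.06 0; 0 0 -0.06 0; 0 0 -0.06 0", "fingers": 1}}

```text
time: 6.5
tool_pos: [557.2, 124.8, 266.6]
tcp_rot: [-3.141, 0.0, 1.338]
contact_force: [1.8, -0.1, -0.5]
grip_width: 91.9
finger_force: 0.0
```

Request:
{"api": "apply_moves", "payload": {"motion": "0 0 -0.04 0; 0 0 0 0; 0 0 0 0", "fingers": -0.3}}

```text
time: 6.88
tool_pos: [557.1, 124.8, 303.5]
tcp_rot: [-3.14, 0.001, 1.338]
contact_force: [0.3, 0.6, -0.0]
grip_width: 66.6
finger_force: 0.0
```

```bash
cat > m.py <<'E'
from h import *
o=bot.get_obs(); print(o["tool_pos"].round(1),np.degrees(o["tcp_rot"])[2].round(2))
c=bot.capture("wrist"); T=wristT(c); cv2.imwrite("pics/w2.png",c["img"])
p,uv=pts(c,None,T); col=c["img"][uv[:,1],uv[:,0]].astype(int); x,y,z=p.T
blue=(col[:,0]>col[:,2]+40)&(y>0)&(z>50)&(z<68)&(x>500)
q=np.ascontiguousarray(p[blue][:,:2],dtype=np.float32); r=cv2.minAreaRect(q); print("cover",len(q),np.round(r,1) if 0 else r)
a=np.radians(76.7);u=np.array([np.cos(a),np.sin(a)]);n=np.array([-u[1],u[0]])
s=p[:,:2]@u;t=(p[:,:2]-[527.5,0])@n
print("cover s",np.percentile(s[blue],[.5,99.5]).round(1),"t",np.percentile(t[blue],[.5,99.5]).round(1))
k=(abs(t)<45)&(z>95)&(z<140)&(s<215)&(s>130)
print("arm",k.sum(),"s max",np.percentile(s[k],98).round(1),[ (lo,np.percentile(t[k&(s>lo)&(s<lo+10)],[3,97]).round(1)) for lo in range(150,200,10) if (k&(s>lo)&(s<lo+10)).sum()>5])
k=(abs(t)<36)&(z>46)&(z<58)&(s<140)&(s>70); print("stop",k.sum(),np.percentile(s[k],[2,98]).round(1),np.percentile(t[k],[2,98]).round(1))
k=(abs(t)<45)&(z>4)&(z<9)&(s<160)&(s>-30); print("plate",k.sum(),np.percentile(s[k],[2,98]).round(1),np.percentile(t[k],[2,98]).round(1))
k=(abs(t)<25)&(z>60)&(z<80)&(s<215)&(s>160); print("pad",k.sum(),p[k].mean(0).round(1))
E
python3 m.py
```

```text
[557.1 124.8 303.5] 76.66
cover 2840 ((647.0389404296875, 84.60325622558594), (114.04703521728516, 245.40228271484375), 75.14301300048828)
cover s [177.2 290.1] t [-214.6   24.5]
arm 531 s max 196.8 [(150, array([-9.5,  8.3])), (160, array([-9.7,  9.4])), (170, array([-9.5,  9.2])), (180, array([-9.4,  9. ])), (190, array([-9.5,  9. ]))]
stop 109 [ 80.2 132.2] [-28.5  28.8]
plate 387 [  3.8 131.9] [-33.3  35.4]
pad 284 [545.4  77.1  62.8]
```

```bash
sed -i 's/^s=p.*$/&/; s/(x>500)$/(x>500)\&(x<640)/' m.py; python3 - <<'E'
from h import *
plan(571.4,185.6,303,76.7,n=2)
E
```

```text
0.0313 0.0000 -0.0000 -0.02; 0.0313 0.0000 -0.0000 -0.02
```

Request:
{"api": "apply_moves", "payload": {"motion": "0.031 0 0.03 0; 0.032 0 0.05 0; 0 0 0.06 0; 0 0 0.06 0; 0 0 0.05 0; 0 0 0.03 0; 0 0 0.011 0; 0 0 0 0", "fingers": -0.35}}

```text
time: 7.92
tool_pos: [571.6, 186.0, 12.9]
tcp_rot: [-3.14, 0.001, 1.338]
contact_force: [-0.3, 1.3, -0.8]
grip_width: 29.6
finger_force: 0.0
```

Request:
{"api": "apply_moves", "payload": {"motion": "-0.006 0 0 0; -0.008 0 0 0; -0.008 0 0 0; -0.008 0 0 0; -0.008 0 0 0; -0.008 0 0 0; 0 0 0 0"}}

```text
time: 8.8
tool_pos: [561.9, 140.6, 14.5]
tcp_rot: [3.14, -0.0, 1.337]
contact_force: [1.3, -0.7, 0.2]
grip_width: 29.9
finger_force: 0.3
```

Request:
{"api": "apply_moves", "payload": {"motion": "-0.004 0 0 0; -0.004 0 0 0; -0.002 0 0 0; 0 0 0 0"}}

```text
time: 9.3
tool_pos: [561.8, 136.4, 14.7]
tcp_rot: [3.136, -0.009, 1.336]
contact_force: [7.6, 25.6, -0.4]
grip_width: 29.9
finger_force: 13.0
```

Request:
{"api": "apply_moves", "payload": {"motion": "-0.002 0 0 0; -0.002 0 0 0; 0 0 0 0"}}

```text
time: 9.68
tool_pos: [562.1, 136.3, 15.2]
tcp_rot: [3.134, -0.015, 1.335]
contact_force: [9.8, 41.8, -2.0]
grip_width: 30.1
finger_force: 21.8
```

Request:
{"api": "apply_moves", "payload": {"motion": "0.01 0 0 0; 0.02 0 0 0; 0.03 0 0 0; 0 0 -0.06 0; 0 0 -0.06 0; 0 0 -0.06 0; -0.05 0 -0.06 0; -0.03 0 -0.04 0"}}

```text
time: 10.68
tool_pos: [555.6, 117.0, 283.6]
tcp_rot: [3.141, 0.001, 1.338]
contact_force: [1.1, 0.4, 0.3]
grip_width: 30.1
finger_force: 0.0
```

```bash
python3 m.py; python3 - <<'E'
from h import *
a=np.radians(76.7);u=np.array([np.cos(a),np.sin(a)]);n=np.array([-u[1],u[0]])
for nm in("scene","side"):
    c=bot.capture(nm); cv2.imwrite(f"pics/{nm}2.png",c["img"])
    p,uv=pts(c); col=c["img"][uv[:,1],uv[:,0]].astype(int); x,y,z=p.T
    s=p[:,:2]@u;t=(p[:,:2]-[527.5,0])@n
    b=(col[:,0]>col[:,2]+40)&(abs(t)<50)&(s>120)&(z>50)&(z<68)
    q=np.ascontiguousarray(p[b][:,:2],dtype=np.float32); print(nm,cv2.minAreaRect(q),"s",np.percentile(s[b],[1,99]).round(1),"t",np.percentile(t[b],[1,99]).round(1),"z",z[b].mean())
a=cv2.imread("pics/scene2.png");b=cv2.imread("pics/side2.png");w=cv2.imread("pics/w2.png")
cv2.imwrite("pics/both2.png",np.hstack([cv2.resize(a[160:300,210:370],(400,350)),cv2.resize(b[200:340,190:350],(400,350))]))
E
```

```text
[555.6 117.  283.6] 76.64
cover 2538 ((549.1907958984375, 65.31602478027344), (113.90531158447266, 54.841854095458984), 76.24051666259766)
cover s [133.5 246.6] t [-33.3  20.2]
arm 595 s max 194.3 [(150, array([-13.6,   5. ])), (160, array([-13.4,   5.6])), (170, array([-13.2,   5.4])), (180, array([-13.1,   5.2])), (190, array([-13.2,   5.2]))]
stop 31 [126.4 129.4] [-32.5  25.3]
plate 632 [  4.4 158.7] [-44.4  44.3]
pad 979 [544.5  69.3  65.7]
scene ((546.4239501953125, 65.39043426513672), (108.72228240966797, 57.668487548828125), 75.34295654296875) s [137.3 241.3] t [-30.7  22.6] z 60.69437293900748
side ((544.6207275390625, 69.23548126220703), (116.41259002685547, 53.968910217285156), 75.3587417602539) s [137.2 248.6] t [-26.9  25.3] z 60.66125782496325
```

View pics/both2.png

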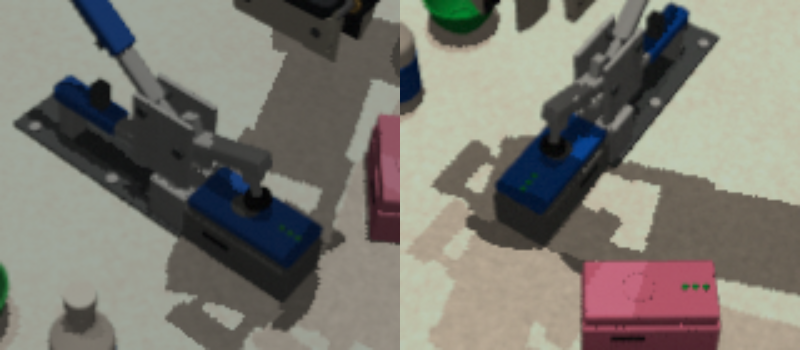

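The dock is against the stop under the jaw in both views, seemingly 2 mm off to the bottle side. I'll measure again now that the arm is settled.

Request:
{"api": "apply_moves", "payload": {"motion": "0 0 0 0; 0 0 0 0; 0 0 0 0"}}

```text
time: 11.2
tool_pos: [555.7, 118.5, 280.5]
tcp_rot: [-3.139, 0.001, 1.339]
contact_force: [-0.1, 0.4, 0.5]
grip_width: 30.0
finger_force: 0.0
```

```bash
python3 m.py; python3 - <<'E'
from h import *
for i in range(1):
    c=bot.capture("wrist"); T=wristT(c); p,uv=pts(c,None,T); col=c["img"][uv[:,1],uv[:,0]].astype(int); x,y,z=p.T
    a=np.radians(76.7);u=np.array([np.cos(a),np.sin(a)]);n=np.array([-u[1],u[0]])
    s=p[:,:2]@u;t=(p[:,:2]-[527.5,0])@n
    b=(col[:,0]>col[:,2]+40)&(abs(t)<50)&(s>120)&(z>54)&(z<66)
    E=[]
    for lo in range(140,242,6):
        k=b&(s>lo)&(s<lo+6)
        if k.sum()>20: E.append((lo+3,t[k].min(),t[k].max()))
    E=np.array(E); print(E.round(1)); print("edge angles deg",[np.degrees(np.polyfit(E[:,0],E[:,j],1)[0]).round(2) for j in(1,2)])
    k=(abs(t)<45)&(z>4)&(z<9)&(s<125)&(s>-30)
    for lo in range(20,125,15):
        m=k&(s>lo)&(s<lo+15); 
        if m.sum()>5: print("plate",lo,np.percentile(t[m],[2,98]).round(1))
E
```

```text
[555.7 118.5 280.5] 76.7
cover 2570 ((546.6422119140625, 67.88831329345703), (114.20293426513672, 53.94009780883789), 76.13935089111328)
cover s [135.9 248.7] t [-29.7  24. ]
arm 554 s max 196.9 [(160, array([-9.7,  8. ])), (170, array([-10.7,   9. ])), (180, array([-10.5,   8.8])), (190, array([-10.5,   7.8]))]
stop 6 [131.2 138.2] [-24.7  28.1]
plate 316 [ 13.3 129.2] [-34.1  35.6]
pad 763 [543.9  68.9  61.6]
[[143.  -28.9  24.3]
 [149.  -28.8  24.2]
 [155.  -28.8  24.1]
 [161.  -28.7  24. ]
 [167.  -29.9  24. ]
 [173.  -29.8  23.9]
 [179.  -29.6  23.7]
 [185.  -29.5  22.3]
 [191.  -29.4  22.3]
 [197.  -29.3  22.1]
 [203.  -29.2  22. ]
 [209.  -29.1  23.2]
 [215.  -29.   23.1]
 [221.  -30.2  23. ]
 [227.  -30.1  23. ]
 [233.  -30.   22.8]
 [239.  -30.   22.8]]
edge angles deg [np.float64(-0.61), np.float64(-1.01)]
plate 20 [-32.9  35.8]
plate 35 [-34.2  35.5]
plate 50 [-34.   35.2]
plate 110 [-34.5  34.2]
```

Request:
{"api": "apply_moves", "payload": {"motion": "0.001 0 0.04 0; 0 0 0.06 0; 0 0 0.06 0; 0 0 0.05 0; 0 0 0.04 0; 0 0 0.015 0; 0 0 0 0; 0 0 0 0", "fingers": 1}}

```text
time: 12.3
tool_pos: [557.5, 119.1, 18.4]
tcp_rot: [3.139, -0.001, 1.338]
contact_force: [-0.4, 0.2, 0.2]
grip_width: 92.0
finger_force: 0.0
```

Request:
{"api": "apply_moves", "payload": {"motion": "0 0 0 0; 0 0 0 0; 0 0 0 0; 0 0 0 0; 0 0 0 0; 0 0 0 0", "fingers": -1}}

```text
time: 13.05
tool_pos: [556.9, 119.1, 17.1]
tcp_rot: [3.14, -0.001, 1.338]
contact_force: [2.7, 0.2, 2.2]
grip_width: 59.3
finger_force: 30.0
```

Request:
{"api": "apply_moves", "payload": {"motion": "0.002 0 0 0; 0.001 -0.001 0 0; 0 -0.0017 0 0; 0 0 0 0; -0.002 0 0 0; -0.0015 0 0 0; 0 0 0 0; 0 0 0 0"}}

```text
time: 14.05
tool_pos: [553.7, 120.3, 17.1]
tcp_rot: [3.141, -0.002, 1.338]
contact_force: [2.6, 4.0, 5.5]
grip_width: 59.6
finger_force: 30.0
```

Request:
{"api": "apply_moves", "payload": {"motion": "-0.001 0 0 0; -0.001 0 0 0; 0 0 0 0; 0 0 0 0"}}

```text
time: 14.55
tool_pos: [553.7, 119.7, 17.1]
tcp_rot: [3.14, -0.004, 1.337]
contact_force: [4.9, 10.9, 3.3]
grip_width: 59.6
finger_force: 30.0
```

In contact at about 12 N. I'll release, lift and check.

Request:
{"api": "apply_moves", "payload": {"motion": "0 0 0 0; 0 0 0 0; 0 0 0 0; 0 0 -0.03 0; 0 0 -0.055 0; 0 0 -0.06 0; 0 0 -0.06 0; 0 0 -0.06 0", "fingers": 1}}

```text
time: 15.55
tool_pos: [552.4, 116.9, 283.5]
tcp_rot: [-3.141, 0.0, 1.337]
contact_force: [1.1, -0.5, -0.4]
grip_width: 91.8
finger_force: 0.0
```

Request:
{"api": "apply_moves", "payload": {"motion": "0 0 0 0; 0 0 0 0; 0 0 0 0; 0 0 0 0; 0 0 0 0", "fingers": -1}}

```text
time: 16.18
tool_pos: [552.9, 117.1, 281.0]
tcp_rot: [-3.14, 0.0, 1.338]
contact_force: [0.0, 0.6, 0.5]
grip_width: 46.5
finger_force: 0.0
```

```bash
cat > m2.py <<'E'
from h import *
a=np.radians(76.7);u=np.array([np.cos(a),np.sin(a)]);n=np.array([-u[1],u[0]])
for nm in("wrist","scene","side"):
    c=bot.capture(nm); T=wristT(c) if nm=="wrist" else None; p,uv=pts(c,None,T); col=c["img"][uv[:,1],uv[:,0]].astype(int); x,y,z=p.T
    s=p[:,:2]@u;t=(p[:,:2]-[527.5,0])@n
    b=(col[:,0]>col[:,2]+40)&(abs(t)<50)&(s>120)&(z>50)&(z<66)
    r=cv2.minAreaRect(np.ascontiguousarray(p[b][:,:2],dtype=np.float32))
    print(nm,"cover",np.round(r[0],1),np.round(r[1],1),round(r[2],1),"s",np.percentile(s[b],[1,99]).round(1),"t",np.percentile(t[b],[1,99]).round(1),"mid t",((np.array(r[0])-[527.5,0])@n).round(1),"z",np.median(z[b]).round(1))
    k=(abs(t)<20)&(z>118)&(z<140)&(s<200)&(s>160); print("  arm t",np.percentile(t[k],[2,98]).round(1),k.sum())
    k=(abs(t)<45)&(z>4)&(z<9)&(s<125)&(s>-30); print("  plate t",np.percentile(t[k],[2,98]).round(1))
    cv2.imwrite(f"pics/{nm}3.png",c["img"])
E
python3 m2.py
```

```text
wrist cover [542.6  67. ] [118.7  54.7] 76.6 s [137.8 249.1] t [-25.7  27.5] mid t 0.7 z 60.4
  arm t [-10.5   8.1] 556
  plate t [-34.8  35.3]
scene cover [543.3  66.3] [111.4  54.9] 77.6 s [138.2 242.9] t [-26.4  25.8] mid t -0.1 z 60.6
  arm t [-12.2   7.3] 156
  plate t [-35.6  21. ]
side cover [540.6  70.3] [116.2  53. ] 76.9 s [138.2 249.8] t [-22.1  29.4] mid t 3.5 z 61.0
  arm t [-10.1   9.1] 124
  plate t [-6.8 36.6]
```

Request:
{"api": "apply_moves", "payload": {"motion": "0.035 0.0015 0.03 0; 0 0 0.06 0; 0 0 0.06 0; 0 0 0.06 0; 0 0 0.04 0; 0 0 0.014 0; 0 0 0 0; 0 0 0 0", "fingers": -0.35}}

```text
time: 17.32
tool_pos: [564.0, 151.1, 19.7]
tcp_rot: [3.138, -0.001, 1.338]
contact_force: [-0.3, 0.7, -0.8]
grip_width: 29.9
finger_force: 0.0
```

Request:
{"api": "apply_moves", "payload": {"motion": "-0.005 0 0 0; -0.005 0 0 0; -0.003 0 0 0; -0.002 0 0 0; 0 0 0 0; 0 0 0 0"}}

```text
time: 18.08
tool_pos: [560.3, 137.0, 18.2]
tcp_rot: [3.139, -0.002, 1.338]
contact_force: [3.2, 4.4, 0.4]
grip_width: 29.8
finger_force: 2.4
```

Request:
{"api": "apply_moves", "payload": {"motion": "-0.001 0 0 0; -0.001 0 0 0; 0 0 0 0; 0 0 0 0"}}

```text
time: 18.58
tool_pos: [560.5, 136.9, 18.4]
tcp_rot: [3.138, -0.005, 1.337]
contact_force: [4.0, 12.4, -1.8]
grip_width: 29.8
finger_force: 6.6
```

Solid contact at the same place, so the dock is home. Next is the press: back off, lift, move over the grip with fingers shut.

Request:
{"api": "apply_moves", "payload": {"motion": "0.02 0 0 0; 0.02 0 -0.04 0; 0 0 -0.06 0; 0 0 -0.06 0; 0 0 -0.06 0; -0.05 0 -0.03 0; -0.06 0 0 0; 0 0 0 0", "fingers": -1}}

```text
time: 19.58
tool_pos: [541.8, 63.3, 268.4]
tcp_rot: [3.141, 0.001, 1.334]
contact_force: [0.3, 0.2, 0.7]
grip_width: 0.3
finger_force: 0.0
```

```bash
python3 - <<'E'
from h import *
plan(502.7,-104.8,230,76.7)
E
python3 m2.py | grep -A2 -E "scene|side"
```

```text
-0.0575 0.0005 0.0128 -0.10; -0.0575 0.0004 0.0128 -0.10; -0.0575 0.0003 0.0128 -0.10
scene cover [544.5  70.2] [114.7  55.9] 77.3 s [137.8 249.6] t [-27.2  26.8] mid t -0.4 z 60.9
  arm t [-12.2   6.9] 153
  plate t [-35.7  21.5]
side cover [541.6  69.2] [116.8  54.7] 76.1 s [137.8 249. ] t [-23.3  28.9] mid t 2.2 z 60.9
  arm t [-9.7  9.4] 129
  plate t [-5.7 36.1]
```

Request:
{"api": "apply_moves", "payload": {"motion": "-0.0575 0.0005 0 0; -0.0575 0.0005 0 0; -0.0575 0.0005 0.015 0; 0 0 0.02 0; 0 0 0 0; 0 0 0 0"}}

```text
time: 20.48
tool_pos: [504.9, -100.8, 233.2]
tcp_rot: [3.141, -0.0, 1.34]
contact_force: [0.1, 0.8, -0.1]
grip_width: -0.0
finger_force: 0.0
```

```bash
python3 - <<'E'
from h import *
o=bot.get_obs(); print(o["tool_pos"])
a=np.radians(76.7);u=np.array([np.cos(a),np.sin(a)]);n=np.array([-u[1],u[0]])
ims=[]
for nm in("scene","side"):
    c=bot.capture(nm); p,uv=pts(c); col=c["img"][uv[:,1],uv[:,0]].astype(int); s=p[:,:2]@u;t=(p[:,:2]-[527.5,0])@n;z=p[:,2]
    b=(col[:,0]>col[:,2]+40)&(abs(t)<30)&(s<60)&(z>130); print(nm,b.sum(),np.percentile(s[b],[2,98]),np.percentile(t[b],[2,98]),np.percentile(z[b],[2,98]))
    ims.append(cv2.resize(c["img"][110:260,200:360] if nm=="scene" else c["img"][110:260,220:380],(400,375)))
cv2.imwrite("pics/press.png",np.hstack(ims))
E
```

```text
[ 504.87322028 -100.81625978  233.18327524]
scene 91 [-24.03666633   0.57364702] [-12.83617267  11.17984091] [193.96392561 215.15328465]
side 188 [-21.9138557   31.24487624] [-6.72862226 14.95933251] [170.00463045 214.42098024]
```

View pics/press.png

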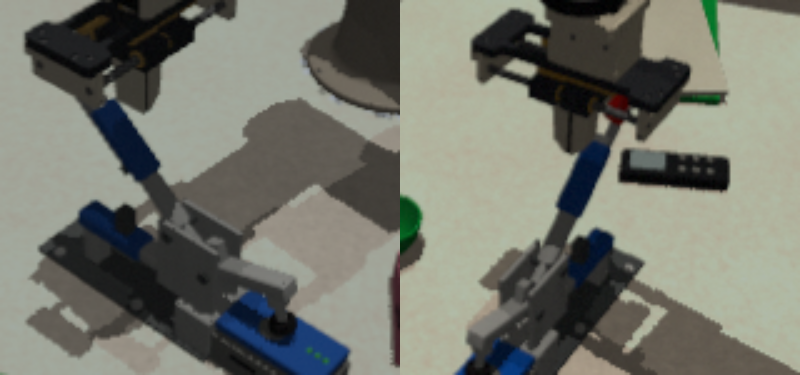

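Request:
{"api": "apply_moves", "payload": {"motion": "-0.004 0 0.03 0; 0 0 0.015 0; -0.003 0 0.006 0; -0.005 0 0.006 0; -0.005 0 0.006 0; 0 0 0 0"}}

```text
time: 21.32
tool_pos: [500.6, -117.5, 170.4]
tcp_rot: [3.141, -0.002, 1.338]
contact_force: [0.3, 4.4, 3.9]
grip_width: 0.7
finger_force: 2.9
```

Request:
{"api": "apply_moves", "payload": {"motion": "-0.004 0 0.007 0; -0.0035 0 0.007 0; -0.0025 0 0.0065 0; -0.002 0 0.0065 0; -0.0015 0 0.006 0; 0 0 0 0"}}

```text
time: 22.08
tool_pos: [496.8, -131.9, 136.1]
tcp_rot: [-3.14, 0.0, 1.338]
contact_force: [0.2, -0.3, -0.1]
grip_width: 0.5
finger_force: 0.0
```

Request:
{"api": "apply_moves", "payload": {"motion": "0 0 0.003 0; 0 0 0.001 0; 0 0 0.001 0; 0 0 0 0"}}

```text
time: 22.58
tool_pos: [497.3, -131.8, 133.1]
tcp_rot: [3.14, 0.0, 1.338]
contact_force: [-4.2, 0.9, 10.9]
grip_width: 0.2
finger_force: 5.4
```

Contact at 133 mm, the locked height. I'll lift off and look.

Request:
{"api": "apply_moves", "payload": {"motion": "0 0 -0.03 0; 0 0 -0.06 0; 0 0 -0.06 0; 0 0 -0.06 0; 0 0 0 0; 0 0 0 0"}}

```text
time: 23.32
tool_pos: [496.7, -131.5, 340.9]
tcp_rot: [-3.141, -0.0, 1.338]
contact_force: [-0.2, 0.1, -0.1]
grip_width: 0.7
finger_force: 0.0
```

```bash
cat > f.py <<'E'
from h import *
import sys
tag=sys.argv[1]
o=bot.get_obs(); print(o["tool_pos"])
a=np.radians(76.7);u=np.array([np.cos(a),np.sin(a)]);n=np.array([-u[1],u[0]])
ims=[]
for nm in("scene","side"):
    c=bot.capture(nm); p,uv=pts(c); col=c["img"][uv[:,1],uv[:,0]].astype(int); s=p[:,:2]@u;t=(p[:,:2]-[527.5,0])@n;z=p[:,2]
    b=(col[:,0]>col[:,2]+40)&(abs(t)<40)&(s>130)&(s<260)&(z>45)&(z<68); print(nm,"cover z",np.median(z[b]).round(1),"s",np.percentile(s[b],[1,99]).round(1),"t",np.percentile(t[b],[1,99]).round(1))
    b=(col[:,0]>col[:,2]+40)&(abs(t)<30)&(s<60)&(z>100); print("  grip",b.sum(),np.percentile(z[b],[2,50,98]).round(1) if b.sum() else "")
    b=(col[:,2]>col[:,0]+40)&(col[:,2]>col[:,1]+40)&(abs(t)<40)&(s<0)&(z>80)
    if b.sum()>3: print("  fin",b.sum(),p[b].mean(0).round(1),"s",np.percentile(s[b],[2,98]).round(1),"t",np.percentile(t[b],[2,98]).round(1),"z",np.percentile(z[b],[2,98]).round(1))
    ims.append(cv2.resize(c["img"][110:290,200:392] if nm=="scene" else c["img"][110:290,210:402],(400,375)))
cv2.imwrite(f"pics/{tag}.png",np.hstack(ims))
E
python3 f.py locked
```

```text
[ 496.73265117 -131.5163407   340.93198464]
scene cover z 54.7 s [136.7 249.7] t [-27.2  26. ]
  grip 120 [130.9 133.6 136.1]
  fin 104 [ 477.6 -216.8  129.3] s [-119.2  -88.6] t [-4.9  5.4] z [112.9 139.7]
side cover z 54.7 s [137.3 249. ] t [-24.2  29. ]
  grip 103 [128.1 134.4 136.8]
  fin 74 [ 470.6 -216.7  129.6] s [-120.   -88.8] t [-0.1  8.9] z [111.7 140.4]
```

View pics/locked.png

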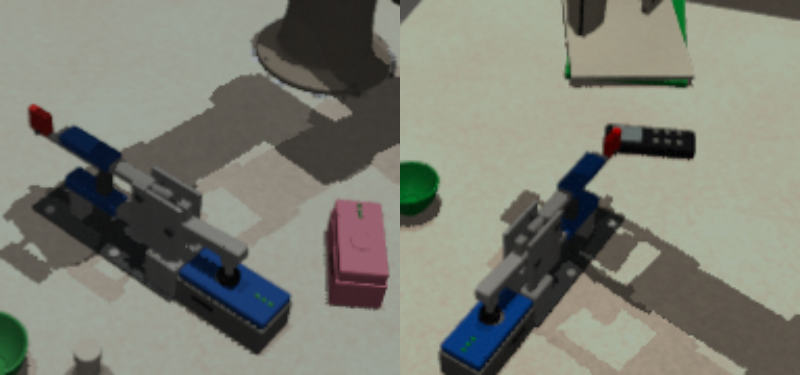

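Locked: the cover is at 54.7 mm and the handle is level. The red fin is at left-half (40,120) and right-half (612,140), i.e. s≈-104, z top 137–140. Now to pinch it.

```bash
python3 - <<'E'
from h import *
plan(474.2,-218.9,240,76.7)
E
```

```text
-0.0301 -0.0005 0.0333 -0.01; -0.0301 -0.0005 0.0333 -0.01; -0.0301 -0.0005 0.0333 -0.01
```

Request:
{"api": "apply_moves", "payload": {"motion": "-0.045 -0.0008 0.025 0; -0.045 -0.0008 0.035 0; 0 0 0.05 0; 0 0 0.05 0; 0 0 0.045 0; 0 0 0.024 0; 0 0 0 0; 0 0 0 0", "fingers": 0.2}}

```text
time: 24.42
tool_pos: [475.0, -219.0, 113.1]
tcp_rot: [3.141, 0.0, 1.338]
contact_force: [0.4, 0.0, 0.0]
grip_width: 55.3
finger_force: 0.0
```

Request:
{"api": "apply_moves", "payload": {"motion": "0 0 0 0; 0 0 0 0; 0 0 0 0; 0 0 0 0; 0 0 0 0; 0 0 0 0; 0 0 0 0", "fingers": -1}}

```text
time: 25.3
tool_pos: [474.0, -218.7, 112.6]
tcp_rot: [-3.14, -0.0, 1.338]
contact_force: [-5.2, 0.5, 2.8]
grip_width: 11.8
finger_force: 30.0
```

Request:
{"api": "apply_moves", "payload": {"motion": "0.001 0 -0.01 0; 0.001 0 -0.01 0; 0.001 0 -0.01 0; 0.001 0 -0.01 0; 0 0 0 0"}}

```text
time: 25.92
tool_pos: [474.9, -214.8, 152.7]
tcp_rot: [-3.14, 0.0, 1.338]
contact_force: [-4.7, -1.8, -1.4]
grip_width: 12.0
finger_force: 30.0
```

Request:
{"api": "apply_moves", "payload": {"motion": "0.006 0 -0.017 0; 0.009 0 -0.02 0; 0.010 0 -0.017 0; 0.011 0 -0.014 0; 0 0 0 0; 0 0 0 0"}}

```text
time: 26.68
tool_pos: [483.3, -181.9, 222.2]
tcp_rot: [3.141, 0.005, 1.338]
contact_force: [-8.7, -7.2, 8.1]
grip_width: 11.3
finger_force: 30.0
```

Request:
{"api": "apply_moves", "payload": {"motion": "0.002 0 -0.003 0; 0.001 0 -0.002 0; 0 0 0 0; 0 0 0 0"}}

```text
time: 27.18
tool_pos: [484.0, -179.0, 227.0]
tcp_rot: [3.141, 0.004, 1.338]
contact_force: [-8.4, -7.6, 7.9]
grip_width: 11.6
finger_force: 30.0
```

Request:
{"api": "apply_moves", "payload": {"motion": "0 0 0 0; 0 0 0 0; 0 0 0 0; 0 0 -0.03 0; 0 0 -0.05 0; 0 0 -0.06 0; 0 0 0 0; 0 0 0 0", "fingers": 0.3}}

```text
time: 28.18
tool_pos: [484.7, -176.8, 365.1]
tcp_rot: [-3.141, -0.0, 1.338]
contact_force: [-0.5, -0.0, 0.2]
grip_width: 60.0
finger_force: 0.0
```

```bash
python3 f.py open; python3 m2.py
```

```text
[ 484.67354242 -176.8074442   365.08509528]
scene cover z 54.6 s [136.3 249.6] t [-26.9  26.6]
  grip 295 [168.4 190.1 212.2]
  fin 122 [ 488.4 -176.5  240.8] s [-78.3 -44.8] t [-6.   3.9] z [222.7 255.4]
side cover z 54.8 s [135.2 248.7] t [-23.9  28.7]
  grip 285 [167.5 190.3 213.8]
  fin 86 [ 480.1 -175.1  240.7] s [-79.8 -44.6] t [-0.5  8.9] z [221.6 256.5]
wrist cover [532.2  21.4] [18.9 53.7] 76.6 s [134.2 152.5] t [-26.4  27.1] mid t 0.4 z 54.4Traceback (most recent call last):
  File "m2.py", line 9, in <module>
    k=(abs(t)<20)&(z>118)&(z<140)&(s<200)&(s>160); print("  arm t",np.percentile(t[k],[2,98]).round(1),k.sum())
                                                                   ~~~~~~~~~~~~~^^^^^^^^^^^^^
    return _quantile_unchecked(
        a, q, axis, out, overwrite_input, method, keepdims, weights)
    return _ureduce(a,
                    func=_quantile_ureduce_func,
    ...<5 lines>...
                    overwrite_input=overwrite_input,
                    method=method)
    r = func(a, **kwargs)
    result = _quantile(arr,
                       quantiles=q,
    ...<2 lines>...
                       out=out,
                       weights=wgt)
    slices_having_nans = np.isnan(arr[-1, ...])
                                  ~~~^^^^^^^^^
IndexError: index -1 is out of bounds for axis 0 with size 0
```

View pics/open.png

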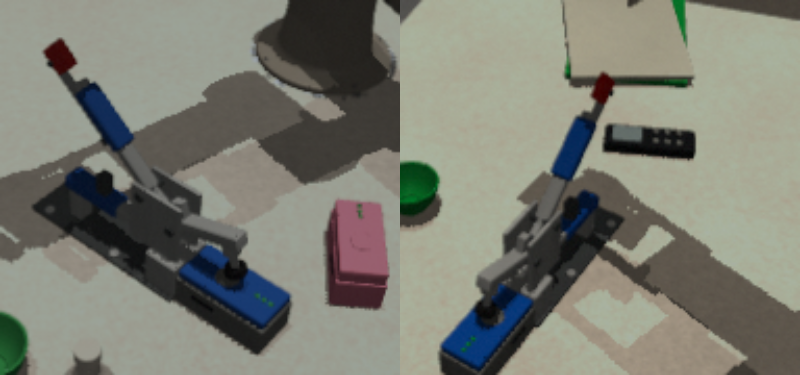

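```bash
python3 - <<'E'
from h import *
for nm in("scene","side"):
    c=bot.capture(nm); p,uv=pts(c); now=np.c_[p,c["img"][uv[:,1],uv[:,0]].astype(int)]
    for tag,f in(("init",np.load(nm+".npy")),("now",now)):
        x,y,z,b,g,r=f.T
        gm=(b>r+40)&(x>400)&(x<600)&(y>-200)&(y<-30)&(z>140); rd=(r>b+40)&(r>g+40)&(y<-100)&(z>150)
        w,V=np.linalg.eigh(np.cov(f[gm,:3].T)); v=V[:,2]; print(nm,tag,gm.sum(),f[gm,:3].mean(0).round(1),"slope",np.arctan2(abs(v[2]),np.hypot(v[0],v[1])).round(3),"red",rd.sum(),f[rd,:3].mean(0).round(1))
    o=now
    for t,rr in(("spray",bot.cut_out(c,"spray")),("handset",bot.cut_out(c,"handset")),("jar",bot.cut_out(c,"jar"))):
        if rr: q,_=pts(c,rr[0]["pixels"]); print(t,np.median(q,0).round())
E
```

```text
scene init 325 [ 501.8 -113.7  192.1] slope 0.698 red 134 [ 487.7 -176.3  242.2]
scene now 299 [ 502.4 -111.5  190.2] slope 0.699 red 124 [ 488.3 -176.6  240.5]
spray [768.  14.  94.]
handset [ 461. -369.   23.]
jar [ 729. -139.   29.]
side init 306 [ 496.7 -112.8  191.4] slope 0.694 red 99 [ 481.3 -174.6  242.2]
side now 281 [ 497.3 -111.   190. ] slope 0.704 red 86 [ 490.1 -200.   240.9]
spray [746.  19.  81.]
handset [ 444. -368.   23.]
jar [ 746. -146.   34.]
```

```bash
python3 -c "
from plant import bot
print(bot.close_job())"
```

```text
the job is handed in; nothing more can be done
None
```

The dock is home against the stop, square and centred to within about 1–2 mm. The clamp locked, pressed the cover fully down and was released fully open again, with the bystanders unmoved, and the job was handed in at about 28 s. One push on the dock, through the fingers, peaked at about 43 N at the wrist.

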